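# Set the spotlight's bayonet cap at its half mark and hold it

### The job

Fit the round service cap onto the shop spotlight that stands open on the table: lower its two lugs into the two slots until the cap sits fully down, then twist it clockwise (seen from above) halfway to its lock, so that the grip bar points at the half marks on the rim, and stop before it clicks. Finish while still holding the cap's bar there in the gripper, keeping it still so that I can adjust the set screw. Leave the mug, the vase and the screwdriver alone.

Things in the scene. Friction and masses are not known exactly. Their poses are not given: they have to be found in the camera images.
- lamp_seat (a point): White spotlight head, 116 mm across, fixed, face down, open rear end up. Point: centre of the flat seat inside, where the cap comes to rest, 102 mm above the table, 18 mm below the rim (120 mm up). z up on the lamp's axis; slots at +x and -x. Bore 81 mm across. A track adapter sticks out at +y to 102 mm from the axis, up to 75 mm above the table.
- lamp_slot (a point): Centre of the +x entry slot at rim height, 44.5 mm from the axis; an equal slot is at -x. Slots are 16 mm wide, reach out to 48.5 mm from the axis, and cut down through the bore's 9 mm lip to a groove 9 mm high on the seat. The groove leads only clockwise (from above) to an end stop at 90 degrees. A spring pin resists from about 60 degrees; the click into the lock is at about 87.
- lamp_mark (a point): One of the two half marks: dark radial ribs, 2 mm high, on top of the rim, 45 degrees clockwise (seen from above) from each slot, 53 mm from the axis: halfway to the lock. This point is at rim height. Its axes are those of the lamp.
- cap_center (a point): Loose service cap, bare aluminium, about 0.18 kg, upright on the table. Point: on its axis, 27 mm above its underside (half-way up), z up. A disc 76 mm across, 14 mm thick; two equal lugs at +x and -x, 10 mm wide, 6 mm high, level with the underside, reach 45 mm from the axis (either fits either slot). Seated, this point is 27 mm above the seat and the cap turns with light friction.
- cap_bar (a point): Middle of the cap's upright grip bar, on the axis, 34 mm above the cap's underside (7 mm above the cap's centre). Bar 56 mm long along x, in line with the lugs, 14 mm thick along y, 40 mm high: from the disc's top to the cap's top, 14 to 54 mm above the underside.
- mug_mid (a point): Bystander: a white mug 80 mm across and 90 mm high; point at its middle.
- vase_mid (a point): Bystander: a terracotta vase 80 mm across and 130 mm high; point at its middle.
- driver_mid (a point): Bystander: a screwdriver lying on the table, about 0.2 m long; point near its middle.
Mind the look-alikes: they are no part of the job. Leave any green or yellow look-alike of the part that bears cap_center alone.

How it is judged:
By the outcome, as a careful person would: the job done as asked, in the order asked, and still so for the second after the job is handed in, while the arm keeps its last pose, push and grip.
It also fails if it takes over 38 s, if anything falls off the work surface, if the arm or the gripper's body presses on something with over 40 N, if the wrist force passes 120 N, or if a joint passes its speed limit or range.

### The arm

A 6-joint arm with a two-finger parallel gripper is mounted at the origin on the work surface. World frame = base frame: x ahead of the robot, y to its left, z up, the work surface at z = 0. Lengths are in m, angles in degrees, forces in N, time in s.
With the tool pointing down it reaches from about 0.25 to 0.725 m from the base axis. Payload 9.7 kg.
Tool frame: the origin (TCP) lies midway between the tips of the shut fingers; the grasp point (between the pads) lies 19 mm behind it; z points along the fingers, y is the line along which they close (so a half turn about z gives the same grasp; the last joint's range is limited). The gripper opens to 85 mm and grips with 20 to 120 N. Pads are 22 mm wide; open, the fingers measure 114 mm over their backs; the gripper's body (76 mm by 85 mm) begins 54 mm behind the grasp point. The pads swing forward as they close: fully open they stand 13 mm farther back than shut.
Start: joints at [73.854, 4.979, 10.078, 95.1, 0, 90], TCP at [0.153, 0.528, 0.231] pointing down, gripper open.
Joint ranges: [-179.16, 179.16], [-48.56, 103.87], [-65.8, 70.77], [-126.05, 130.52], [-82.76, 87.17], [-180, 180]. Speed limits (degrees/s): [127.2, 127.2, 147.25, 180, 180, 180].

### API

Orientations are given as [roll, pitch, yaw] about the fixed x, y, z axes, in that order (R = Rz(yaw) Ry(pitch) Rx(roll)).
In Python, from cell import arm gives the robot as it stands.
- The arm moves only by the tool servo_tool, never from a script. Its argument "rows" is a list that holds one entry, the list of rows, each a list of 5 numbers: the shift along the tool's x, y, z in cm, then the turn about the tool's z in rad, then the closure, from -1 (fully open) to 1 (shut). In form: [[[dx, dy, dz, spin, jaw], ...]]. A call has exactly 5 rows; each row is the pose to reach, as a shift and turn from the pose commanded when the call began, along the tool's axes at that moment; what a row does not reach only later rows make up. A row lasts 1/10 s, in which the tool goes at most 50 mm and 8.59 degrees, less where a joint would pass 70% of its speed; a pose out of reach is approached as far as the arm can. A call with a gripper value outside its range is refused whole. The fingers move at their own pace and stop on an object; "grip_force" is the grip in N (left out, the last holds). Time passes only in rows, so rows that repeat a pose let the fingers close, or fill a call up. It gives the time, the measured TCP pose, the force, the opening and the grip force at its end, in the units of the state.
- arm.observe(): the state, without advancing time (a new reading comes with each control period).
- arm.get_image(name): name is "scene" or "top" or "wrist"; returns a dict with "frame" (480x640x3 uint8, red, green, blue), "mtx" (3x3 intrinsics, pixels), "R" (3x3) and "t" (3): a world point X has camera coordinates R X + t. Camera axes: x right, y down, z forward; pixel columns grow to the right and rows downward; lengths in m; the calibration is good to about 2 mm. A picture is of the moment at which its call begins. There is no depth.
- arm.close_job(): hands the job in; it is judged then, once.
Trained networks look in a picture, given as the dict that the camera call returned (one of the last four; its "shot" number tells which), for a name from the list of things; names that differ only in an ending like _2 or _b are one class to them, and where a whole thing is asked for, a point or a joint stands for the part that bears it (a point fixed in the world has none). Each returns a list of dicts, best first, with "confidence" (0 to 1); they miss things now and then, are a little off and sometimes report something else, mostly with a low value. They report only what shows in the picture. A call takes as long as a camera call. They do not tell look-alikes from the thing itself.
- arm.look_for(picture, query): "box" ([left, top, right, bottom] in pixels, round what is visible of it).
- arm.outline_of(picture, query): "region" (480x640 bool, what is visible of it) and "box" ([left, top, right, bottom] in pixels, round what is visible of it).
The state is a dict: "time_s": time; "joint_pos": joint angles; "joint_vel": joint speeds; "joint_efforts": joint torques, N m; "eef_pos": TCP position; "tcp_rot": TCP orientation; "contact_force": force on the tool from outside, world axes, zero at the start; "ft_torque": the same for the moment, N m; "gripper_width": finger opening in m; "grasp_force": force on a finger pad.
Only numpy, scipy, OpenCV 4.12 (cv2) and the standard library are available. Lean on these libraries where they do the work, as an engineer would, in place of code of your own. Each camera call takes 0.05 s, during which the arm holds its last target. There are 200 camera calls.

## Working session

There is one attempt and no reset: what is moved stays moved. The work goes in short steps, Python scripts to look and compute and a tool call to move; the robot and the scene stay as the last step left them, time stands still between calls to the robot, and variables do not carry over. Pictures are saved under pics/ and viewed, at most 10 in all, crops included, and the job is handed in when it is done.

Besides the shell and the picture viewer there is one more tool, called after ">>>" in YAML: its name, and indented under it one key for each argument. servo_tool: Moves the arm, as the interface text tells. Its arguments: {"type":"object","properties":{"rows":{"type":"array"},"grip_force":{"type":"number"}},"required":["rows"]}

```bash
mkdir -p pics; ls
python3 - <<'E'
from cell import arm
import cv2,numpy as np
s=arm.observe();print(s)
ims=[]
for n in("scene","top"):
    p=arm.get_image(n);print(n,p["mtx"].tolist(),p["R"].tolist(),p["t"].tolist())
    ims.append(p["frame"][:,:,::-1])
    for q in("lamp_seat","cap_center","cap_bar","lamp_mark","lamp_slot","mug_mid","vase_mid","driver_mid"):
        print(q,[(round(d["confidence"],2),np.round(d["box"]).tolist()) for d in arm.look_for(p,q)][:4])
    cv2.imwrite(f"pics/{n}0.png",ims[-1])
E
```

```text
pics
{'time_s': 0.0, 'joint_pos': array([7.38555452e+01, 5.01278973e+00, 1.00326383e+01, 9.50998010e+01,
       6.21242820e-04, 8.99990426e+01]), 'joint_vel': array([-0.03106005,  0.02398349,  0.08401904, -0.10295376, -0.00286535,
       -0.01903967]), 'joint_efforts': array([-4.09266559e-04, -5.20389318e+01,  4.64801967e+01,  1.63892732e-02,
       -1.08383322e-04, -1.39498491e-05]), 'eef_pos': array([0.15286326, 0.52808019, 0.2305506 ]), 'tcp_rot': array([-1.79920048e+02, -6.22578137e-04,  1.63856502e+02]), 'contact_force': array([ 0.07861934,  0.62682591, -0.16680398]), 'ft_torque': array([0.05087205, 0.04272236, 0.00593038]), 'grasp_force': 0.0, 'gripper_width': 0.08535145710855935}
scene [[502.7339573716828, 0.0, 314.136977978404], [0.0, 502.7339573716828, 238.79994857635896], [0.0, 0.0, 1.0]] [[0.7184175961304793, 0.6954444747441741, 0.015268926547192184], [0.4524757249219106, -0.45052550637020794, -0.7696054095874452], [-0.5283387889664124, 0.5598068869330455, -0.6383371941347591]] [-0.43055746440042686, -0.17700398524429928, 1.9482132317710563]
lamp_seat [(0.74, [310.0, 197.0
[... 1030 characters left out ...]
111902136]
lamp_seat [(0.81, [251.0, 237.0, 297.0, 290.0])]
cap_center [(0.93, [408.0, 303.0, 438.0, 326.0]), (0.72, [358.0, 219.0, 385.0, 243.0]), (0.7, [387.0, 255.0, 412.0, 278.0]), (0.56, [429.0, 245.0, 454.0, 267.0])]
cap_bar [(0.92, [434.0, 247.0, 455.0, 269.0]), (0.69, [410.0, 306.0, 435.0, 324.0]), (0.66, [362.0, 220.0, 389.0, 244.0]), (0.6, [387.0, 257.0, 415.0, 279.0])]
lamp_mark [(0.75, [250.0, 238.0, 293.0, 290.0])]
lamp_slot [(0.75, [385.0, 257.0, 416.0, 280.0]), (0.56, [252.0, 238.0, 295.0, 290.0]), (0.37, [476.0, 270.0, 512.0, 324.0])]
mug_mid [(0.9, [300.0, 170.0, 322.0, 204.0])]
vase_mid [(0.88, [148.0, 220.0, 176.0, 248.0])]
driver_mid [(0.61, [489.0, 293.0, 511.0, 323.0])]
```

Run:
```python
import cv2,numpy as np
a=cv2.imread("pics/top0.png")[150:350,230:530];b=cv2.imread("pics/scene0.png")[180:350,100:400]
a=cv2.resize(a,None,fx=2.66,fy=2.66,interpolation=cv2.INTER_CUBIC);cv2.imwrite("pics/topc.png",a)
```

```text
(no output)
```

View pics/topc.png

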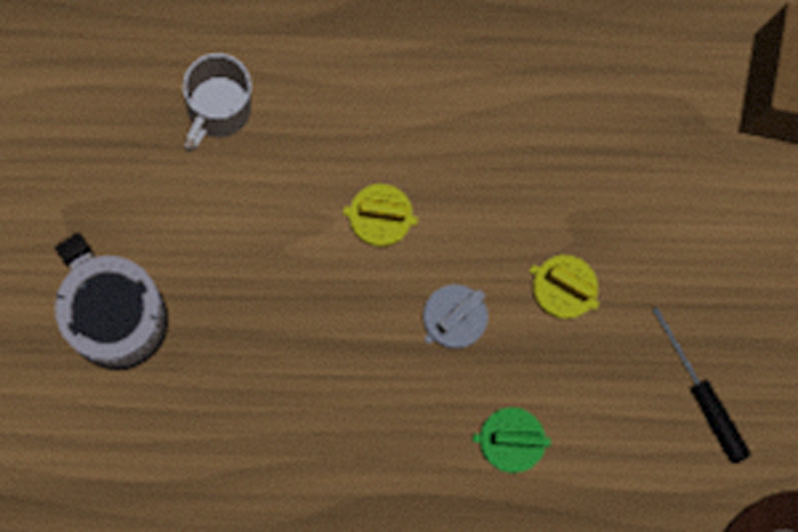

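The bare cap is at crop (456,316), lug at lower left (430,340), bar running to upper right. The lamp is at crop (108,308), with its slots at about (75,330) and (140,287), and the adapter at upper left (75,250). The green and yellow caps are the decoys.

```bash
cat > h.py <<'E'
from cell import arm
import cv2,numpy as np
def ray(p,uv,z):
    R,t=np.array(p["R"]),np.array(p["t"]);c=-R.T@t
    d=R.T@np.linalg.inv(p["mtx"])@np.array([uv[0],uv[1],1.]);return c+d*(z-c[2])/d[2]
def proj(p,X):
    c=np.array(p["R"])@np.asarray(X,float)+p["t"];q=p["mtx"]@c;return q[:2]/q[2]
def move(dst,yaw):  # shift in tool axes (cm) and spin from the current pose
    from scipy.spatial.transform import Rotation as Ro
    s=arm.observe();R=Ro.from_euler("xyz",s["tcp_rot"],degrees=True).as_matrix()
    d=R.T@(np.asarray(dst)-s["eef_pos"])*100
    sp=-(yaw-s["tcp_rot"][2]);sp=(sp+180)%360-180
    print("tool shift cm",d.round(2),"spin deg",round(sp,1),"rad",round(np.radians(sp),3),"j6",s["joint_pos"][5].round(1),"t",s["time_s"])
def ang(a,b): return np.degrees(np.arctan2(b[1]-a[1],b[0]-a[0]))
E
python3 - <<'E'
from h import *
p=arm.get_image("top");f=lambda x,y:(230+x/2.66,150+y/2.66)
c=ray(p,f(456,316),.014);print("cap",c,"lug ang",ang(c,ray(p,f(430,340),.003)))
print("bar ang",ang(ray(p,f(440,330),.054),ray(p,f(483,292),.054)))
l=ray(p,f(107,307),.12);print("lamp",l,"slots",ang(ray(p,f(75,330),.12),ray(p,f(140,287),.12)),"adapter",ang(l,ray(p,f(75,250),.06)))
for n,q in(("y1",(381,214)),("y2",(566,286)),("g",(514,440)),("mug",(217,95))):print(n,ray(p,f(*q),.02))
w=arm.get_image("wrist");s=arm.observe()
from scipy.spatial.transform import Rotation as Ro
R=Ro.from_euler("xyz",s["tcp_rot"],degrees=True).as_matrix()
cc=-np.array(w["R"]).T@w["t"];print("wristcam in tool",R.T@(cc-s["eef_pos"]),(np.array(w["R"])@R).round(2).tolist())
move([c[0],c[1],.2],0)
E
```

```text
cap [ 0.51620382 -0.25391567  0.014     ] lug ang 133.3755770936949
bar ang -47.916119703118504
lamp [0.50528875 0.14975972 0.12      ] slots -54.93335189252394 adapter 32.284695817924494
y1 [ 0.63712103 -0.16420251  0.02      ]
y2 [ 0.55376163 -0.38375419  0.02      ]
g [ 0.37145466 -0.31909979  0.02      ]
mug [0.78220679 0.03645942 0.02      ]
wristcam in tool [ 0.06882708 -0.00033231 -0.14274469] [[0.0, 1.0, -0.0], [-0.96, -0.0, -0.27], [-0.27, 0.0, 0.96]]
tool shift cm [-56.65 -65.04   3.13] spin deg 163.9 rad 2.86 j6 90.0 t 1.0
```

>>> servo_tool:
  rows:
    - [[-2.4,-2.8,0.1,0,-1],[-5.6,-6.4,0.3,0,-1],[-8.8,-10.1,0.5,0,-1],[-12.0,-13.8,0.7,0,-1],[-15.2,-17.4,0.8,0,-1]]

```text
time_s: 1.5
eef_pos: [0.2508, 0.3171, 0.2232]
tcp_rot: [180.0, 0.0, 163.9]
contact_force: [0.8, 0.1, 1.2]
gripper_width: 0.0853
grasp_force: 0.0
```

>>> servo_tool:
  rows:
    - [[-3.2,-3.7,0.2,0,-1],[-6.4,-7.3,0.4,0,-1],[-9.6,-11.0,0.5,0,-1],[-12.8,-14.7,0.7,0,-1],[-16.0,-18.4,0.8,0,-1]]

```text
time_s: 2.0
eef_pos: [0.3534, 0.0958, 0.2155]
tcp_rot: [180.0, 0.1, 163.9]
contact_force: [1.0, 0.2, 0.7]
gripper_width: 0.0852
grasp_force: 0.0
```

>>> servo_tool:
  rows:
    - [[-3.2,-3.7,0.2,0,-1],[-6.4,-7.3,0.4,0,-1],[-9.6,-11.0,0.5,0,-1],[-12.8,-14.7,0.7,0,-1],[-16.0,-18.4,0.8,0,-1]]

```text
time_s: 2.5
eef_pos: [0.456, -0.1258, 0.2073]
tcp_rot: [180.0, 0.0, 163.8]
contact_force: [0.8, 1.3, 0.6]
gripper_width: 0.0856
grasp_force: 0.0
```

```bash
python3 -c "
from h import *
print(arm.observe()['eef_pos']);move([.516,-.254,.16],132.5)"
```

```text
[ 0.45597818 -0.12583728  0.20732732]
tool shift cm [ -9.33 -10.64   4.74] spin deg 31.3 rad 0.547 j6 0.7 t 2.5
```

>>> servo_tool:
  rows:
    - [[-2.6,-3.0,1.1,0.11,-1],[-5.2,-6.0,2.3,0.25,-1],[-7.6,-8.6,3.6,0.4,-1],[-9.2,-10.4,4.7,0.546,-1],[-9.2,-10.5,4.7,0.546,-1]]

```text
time_s: 3.0
eef_pos: [0.5147, -0.2519, 0.1576]
tcp_rot: [-179.9, -0.2, 132.2]
contact_force: [-0.4, 0.9, -1.1]
gripper_width: 0.0857
grasp_force: 0.0
```

Run:
```python
from h import *
p=arm.get_image("wrist");cv2.imwrite("pics/w1.png",p["frame"][:,:,::-1])
for q in("cap_center","cap_bar"):
    for d in arm.outline_of(p,q)[:2]:
        m=d["region"].astype(np.uint8);r=cv2.minAreaRect(cv2.findNonZero(m));print(q,d["confidence"],d["box"],r)
print(arm.observe()["eef_pos"],arm.observe()["tcp_rot"],arm.observe()["joint_pos"][[0,5]])
for z in(.014,.054): print(proj(p,[.516,-.254,z]))
```

```text
cap_center 0.89 [458.4, 197.1, 578.6, 292.9] ((510.0048828125, 244.77117919921875), (90.2657241821289, 114.7711410522461), 58.49573516845703)
cap_center 0.81 [67.8, 115.6, 186.3, 216.0] ((131.26129150390625, 162.65029907226562), (108.41703796386719, 102.47758483886719), 12.804265022277832)
cap_bar 0.77 [461.9, 200.5, 577.5, 289.2] ((509.8790283203125, 245.2427978515625), (91.347412109375, 115.43287658691406), 55.840309143066406)
cap_bar 0.69 [281.2, 170.3, 377.3, 279.8] ((327.1334228515625, 226.43865966796875), (94.87067413330078, 93.62865447998047), 52.76516342163086)
[ 0.51454369 -0.24961174  0.16062223] [ 1.79993995e+02 -1.53951455e-02  1.32703276e+02] [-25.8842049   21.41251918]
[328.53079241 229.13140988]
[328.48651208 242.96127845]
```

View pics/w1.png

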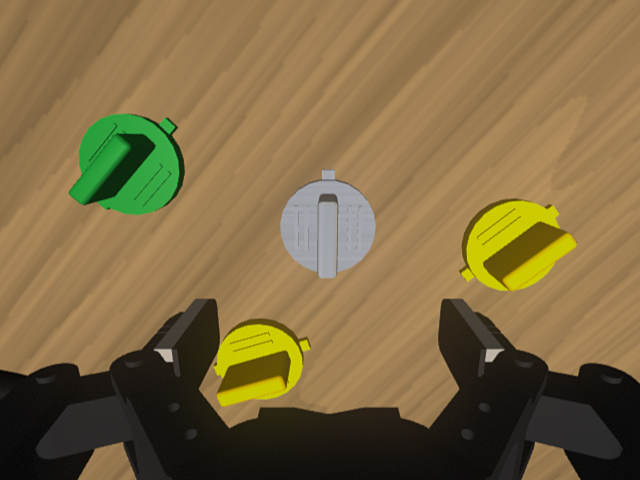

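Run:
```python
from h import *
p=arm.get_image("wrist")
a,b=ray(p,(327.5,203),.054),ray(p,(327.5,278),.054);print("bar",a,b,(a+b)/2,np.linalg.norm(a-b),ang(b,a))
l=ray(p,(328,171),.006);c=ray(p,(328,226.5),.014);print("disc",c,"lug r",np.linalg.norm(l[:2]-c[:2]),ang(c,l))
print(ray(p,(310,320),.0)) 
m=(a+b)/2
move([m[0],m[1],.021],ang(b,a))
```

```text
bar [ 0.49706386 -0.23202907  0.054     ] [ 0.53402972 -0.27213458  0.054     ] [ 0.51554679 -0.25208182  0.054     ] 0.05454288934684605 132.6672391623276
disc [ 0.5149887  -0.25099702  0.014     ] lug r 0.043274115776566535 132.69466599597334
[ 0.56430388 -0.32850899  0.        ]
tool shift cm [-0.25 -0.13 14.01] spin deg 0.1 rad 0.001 j6 21.4 t 3.2
```

>>> servo_tool:
  rows:
    - [[-0.1,0,3,0,-1],[-0.2,-0.1,6.5,0,-1],[-0.2,-0.1,10,0,-1],[-0.2,-0.1,13,0,-1],[-0.2,-0.1,14.0,0,-1]]

```text
time_s: 3.7
eef_pos: [0.514, -0.2506, 0.0181]
tcp_rot: [-179.9, -0.2, 132.7]
contact_force: [0.6, -0.5, -0.1]
gripper_width: 0.0853
grasp_force: 0.0
```

>>> servo_tool:
  rows:
    - [[0,0,0,0,0.2],[0,0,0,0,0.9],[0,0,0,0,1],[0,0,0,0,1],[0,0,0,0,1]]
  grip_force: 60

```text
time_s: 4.2
eef_pos: [0.5159, -0.2525, 0.0214]
tcp_rot: [180.0, 0.1, 132.6]
contact_force: [-4.9, 2.5, 13.2]
gripper_width: 0.0135
grasp_force: 58.0
```

>>> servo_tool:
  rows:
    - [[0,0,0,0,1],[0,0,-0.3,0,1],[0,0,-2,0,1],[0,0,-5,0,1],[0,0,-8,0,1]]

```text
time_s: 4.7
eef_pos: [0.5147, -0.2518, 0.1004]
tcp_rot: [-180.0, -0.1, 132.6]
contact_force: [-0.2, -0.2, -1.4]
gripper_width: 0.0136
grasp_force: 58.7
```

Run:
```python
from h import *
s=arm.observe();print(s["eef_pos"],s["tcp_rot"],s["contact_force"],s["gripper_width"],s["grasp_force"])
p=arm.get_image("wrist");cv2.imwrite("pics/w2.png",p["frame"][:,:,::-1])
move([.505,.150,.26],123)
```

```text
[ 0.51470614 -0.25179335  0.10035832] [-1.79958725e+02 -1.23206033e-01  1.32571203e+02] [-0.22954909 -0.21360515 -1.3842386 ] 0.013595378156182612 58.66676330566406
tool shift cm [ 30.38  26.42 -15.46] spin deg 9.6 rad 0.167 j6 21.4 t 4.75
```

View pics/w2.png

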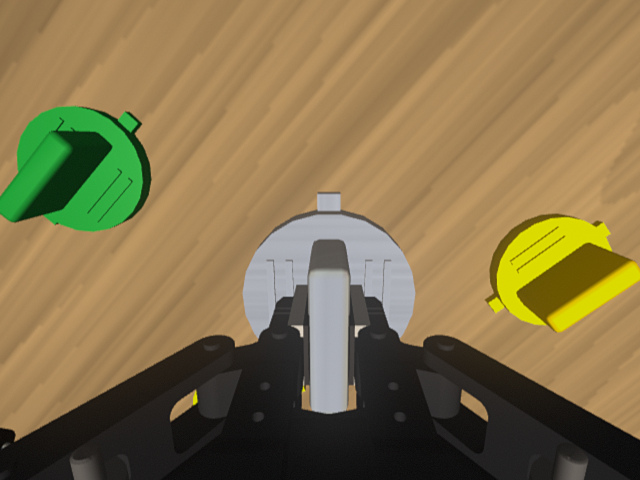

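The cap is held squarely, with its lug at (328,200). Next I look at the lamp from a stand-off.

Run:
```python
from h import *
p=arm.get_image("wrist");s=arm.observe();T=s["eef_pos"];zc=T[2]-.021
tip=ray(p,(328.5,192),zc+.006);base=ray(p,(328.5,212),zc+.014)
u=np.array([np.cos(np.radians(132.6)),np.sin(np.radians(132.6))])
print("lug tip along x",(tip-T)[:2]@u,"side",(tip-T)[:2]@[-u[1],u[0]],"disc edge",(base-T)[:2]@u)
move([.556,.071,.277],123)
```

```text
lug tip along x 0.045652146608830914 side 0.0003848593355729115 disc edge 0.03851900808393313
tool shift cm [ 21.13  24.82 -17.31] spin deg 9.6 rad 0.167 j6 21.4 t 4.8
```

>>> servo_tool:
  rows:
    - [[0.8,1.0,-2.5,0.02,1],[2.6,3.1,-5.5,0.05,1],[5.0,5.9,-8,0.08,1],[7.6,9.0,-10,0.11,1],[10.4,12.2,-12,0.14,1]]

```text
time_s: 5.3
eef_pos: [0.5346, -0.0919, 0.22]
tcp_rot: [-180.0, -0.0, 124.4]
contact_force: [0.4, 0.5, -2.2]
gripper_width: 0.0129
grasp_force: 58.8
```

```bash
python3 -c "
from h import *
move([.556,.071,.277],123)"
```

```text
tool shift cm [12.23 10.97 -5.69] spin deg 1.4 rad 0.025 j6 45.8 t 5.3
```

>>> servo_tool:
  rows:
    - [[3.0,2.8,-1.4,0.01,1],[6.0,5.5,-2.8,0.02,1],[9.2,8.3,-4.3,0.025,1],[11.5,10.3,-5.4,0.025,1],[12.2,11.0,-5.7,0.025,1]]

```text
time_s: 5.8
eef_pos: [0.5565, 0.0726, 0.2772]
tcp_rot: [180.0, -0.0, 123.3]
contact_force: [-0.0, -0.0, -2.8]
gripper_width: 0.0135
grasp_force: 58.9
```

Run:
```python
from h import *
p=arm.get_image("wrist");cv2.imwrite("pics/w3.png",p["frame"][:,:,::-1])
s=arm.observe();print(s["eef_pos"],s["tcp_rot"])
print(proj(p,[.505,.15,.12]))
```

```text
[0.55664939 0.07249834 0.27698739] [ 1.79999891e+02 -3.86805280e-02  1.23279689e+02]
[328.03308414 102.90805165]
```

View pics/w3.png

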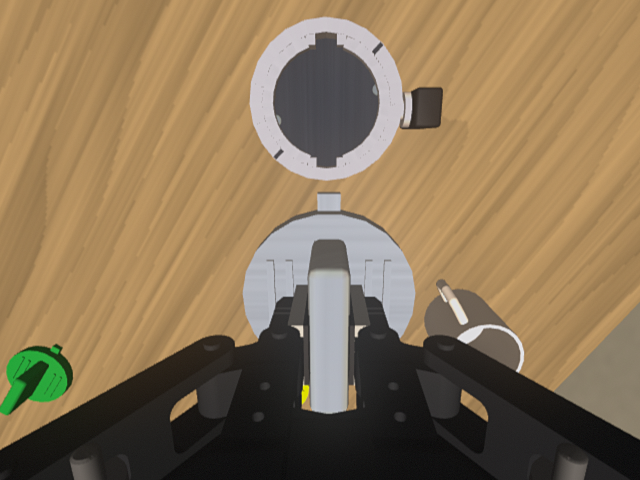

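The lamp is at about (327,100), with its slots at the top (326,40) and bottom (327,162) and the half marks at (378,48) and (278,154). The adapter is at the right, which matches +y being clockwise-consistent.

Run:
```python
from h import *
p=arm.get_image("wrist");f=p["frame"]
g=cv2.cvtColor(f,cv2.COLOR_RGB2GRAY);hsv=cv2.cvtColor(f,cv2.COLOR_RGB2HSV)
w=((hsv[...,1]<45)&(g>140)).astype(np.uint8);w[190:]=0
cs,h=cv2.findContours(w,cv2.RETR_CCOMP,cv2.CHAIN_APPROX_NONE)
i=max(range(len(cs)),key=lambda k:cv2.contourArea(cs[k]));o=cv2.convexHull(cs[i])
P=np.array([ray(p,q,.12)[:2] for q in o[:,0]]);c,r=cv2.minEnclosingCircle(P.astype(np.float32));print("outer",c,r,cv2.fitEllipse(P.astype(np.float32)))
j=max((k for k in range(len(cs)) if h[0][k][3]==i),key=lambda k:cv2.contourArea(cs[k]))
Q=np.array([ray(p,q,.12)[:2] for q in cs[j][:,0]])
c=np.array(cv2.fitEllipse(P.astype(np.float32))[0])
for it in range(5):
    d=Q-c;rr=np.hypot(*d.T);B=Q[(rr<.0425)&(rr>.037)]
    A=np.c_[2*B,np.ones(len(B))];x=np.linalg.lstsq(A,(B**2).sum(1),rcond=None)[0];c=x[:2]
print("bore",c,np.sqrt(x[2]+c@c))
d=Q-c;rr=np.hypot(*d.T);S=Q[rr>.0435];a=np.degrees(np.arctan2(*(S-c).T[::-1]))
z=np.exp(2j*np.radians(a)).mean();print("slot axis",np.degrees(np.angle(z))/2,len(a),np.sort(a.round()).tolist()[::4],rr.max())
m1,m2=ray(p,(378,48),.122),ray(p,(278,154),.122);print("marks",ang(m2,m1),(m1+m2)/2)
```

```text
outer (0.5042937994003296, 0.1492605060338974) 0.0590590164065361 ((0.5036678910255432, 0.14924757182598114), (0.11642082035541534, 0.11673112213611603), 115.22306823730469)
bore [0.5035357  0.14910808] 0.040903848182574726
slot axis -56.61851791816065 71 [-68.0, -66.0, -64.0, -60.0, -57.0, -53.0, -49.0, -47.0, -46.0, 113.0, 113.0, 117.0, 120.0, 124.0, 127.0, 131.0, 133.0, 134.0] 0.04913836518589326
marks 78.16457555223087 [0.50407077 0.14894095 0.122     ]
```

```bash
python3 -c "
from h import *
move([.504,.1487,.150],123.35)"
```

```text
tool shift cm [ 9.38 -0.11 12.65] spin deg -0.1 rad -0.002 j6 64.0 t 5.9
```

>>> servo_tool:
  rows:
    - [[2,0,1,0,1],[5,-0.1,3,0,1],[8,-0.1,6,0,1],[9.2,-0.1,9,0,1],[9.4,-0.1,11,0,1]]

```text
time_s: 6.4
eef_pos: [0.5024, 0.1474, 0.1641]
tcp_rot: [-179.8, -0.0, 123.1]
contact_force: [0.0, 0.0, -0.9]
gripper_width: 0.0129
grasp_force: 58.8
```

>>> servo_tool:
  rows:
    - [[0,0,0.5,0,1],[0,0,1,0,1],[0,0,1.5,0,1],[0,0,1.6,0,1],[0,0,1.6,0,1]]

```text
time_s: 6.9
eef_pos: [0.5045, 0.1477, 0.1517]
tcp_rot: [180.0, 0.0, 123.1]
contact_force: [-0.5, 0.1, -1.7]
gripper_width: 0.0134
grasp_force: 58.8
```

Run:
```python
from h import *
p=arm.get_image("wrist");cv2.imwrite("pics/w4.png",p["frame"][:,:,::-1])
s=arm.observe();print(s["eef_pos"],s["tcp_rot"],s["contact_force"])
u=np.array([np.cos(np.radians(123.35)),np.sin(np.radians(123.35))]);L=np.array([.5037,.1491]);n=np.array([u[1],-u[0]])
for r in(.0405,.0485):
  for k in(-.008,.008): print(proj(p,[*(L+r*u+k*n),.12]))
```

```text
[0.50445006 0.14784599 0.15180418] [1.79961903e+02 1.31246026e-02 1.23097236e+02] [ 0.3256981   0.56863696 -2.76718032]
[311.99940775 194.30399772]
[345.8460857  194.14648936]
[311.71551358 177.23593187]
[345.98562993 177.07640469]
```

View pics/w4.png

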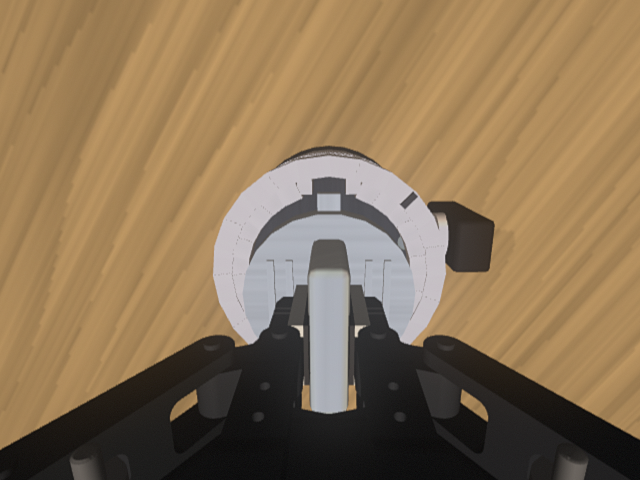

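The lug at (329,202) is centred in the slot (311–347), so I'll lower the cap.

>>> servo_tool:
  rows:
    - [[0.1,0,0.4,0,1],[0.1,0,0.8,0,1],[0.1,0,1.1,0,1],[0.1,0,1.4,0,1],[0.1,0,1.5,0,1]]

```text
time_s: 7.45
eef_pos: [0.5034, 0.1488, 0.1357]
tcp_rot: [-180.0, -0.0, 123.1]
contact_force: [0.4, 1.0, -2.5]
gripper_width: 0.0129
grasp_force: 58.8
```

```bash
python3 -c "
from h import *
s=arm.observe();print(s['eef_pos'],s['tcp_rot'],s['contact_force'],s['ft_torque'])"
```

```text
[0.50336676 0.14880667 0.13574894] [-1.79964957e+02 -9.88805555e-03  1.23119347e+02] [ 0.41710644  0.9656527  -2.51221777] [-0.02129052 -0.02099181  0.04161761]
```

>>> servo_tool:
  rows:
    - [[0,0,0.4,0,1],[0,0,0.7,0,1],[0,0,0.9,0,1],[0,0,1.1,0,1],[0,0,1.2,0,1]]

```text
time_s: 7.95
eef_pos: [0.5035, 0.1488, 0.1241]
tcp_rot: [-180.0, -0.0, 123.1]
contact_force: [0.4, -0.4, -2.5]
gripper_width: 0.0134
grasp_force: 58.8
```

>>> servo_tool:
  rows:
    - [[0,0,0.05,0,1],[0,0,0.1,0,1],[0,0,0.1,0,1],[0,0,0.1,0,1],[0,0,0.1,0,1]]

```text
time_s: 8.45
eef_pos: [0.5036, 0.1489, 0.1234]
tcp_rot: [180.0, 0.0, 123.1]
contact_force: [-0.6, 0.3, -0.6]
gripper_width: 0.0131
grasp_force: 59.2
```

Close to contact; 0.5 mm steps to seat.

>>> servo_tool:
  rows:
    - [[0,0,0.03,0,1],[0,0,0.06,0,1],[0,0,0.08,0,1],[0,0,0.08,0,1],[0,0,0.08,0,1]]

```text
time_s: 8.95
eef_pos: [0.5036, 0.1489, 0.1234]
tcp_rot: [180.0, 0.0, 123.1]
contact_force: [-3.8, -0.8, 6.8]
gripper_width: 0.0135
grasp_force: 60.3
```

>>> servo_tool:
  rows:
    - [[0,0,0,0.05,1],[0,0,0,0.13,1],[0,0,0,0.23,1],[0,0,0,0.33,1],[0,0,0,0.42,1]]

```text
time_s: 9.45
eef_pos: [0.5042, 0.1488, 0.1234]
tcp_rot: [179.9, 0.0, 98.8]
contact_force: [-0.2, -1.4, 5.4]
gripper_width: 0.0131
grasp_force: 60.1
```

```bash
python3 -c "
from h import *
s=arm.observe();print(s['eef_pos'],s['tcp_rot'],s['contact_force'],s['ft_torque'])
move([.5036,.1489,.1234],78.3)"
```

```text
[0.50422139 0.14875525 0.12340501] [1.79883586e+02 1.96231881e-02 9.88174259e+01] [-0.17617913 -1.44929858  5.37107878] [-0.41454663  0.04807462  0.08746013]
tool shift cm [ 0.02 -0.06  0.  ] spin deg 20.5 rad 0.358 j6 97.6 t 9.45
```

>>> servo_tool:
  rows:
    - [[0,0,0,0.1,1],[0,0,0,0.2,1],[0,0,0,0.29,1],[0,0,0,0.345,1],[0,0,0,0.362,1]]

```text
time_s: 9.95
eef_pos: [0.5042, 0.1487, 0.1234]
tcp_rot: [179.9, -0.0, 78.2]
contact_force: [-0.1, -2.1, 5.5]
gripper_width: 0.013
grasp_force: 60.1
```

>>> servo_tool:
  rows:
    - [[0,0,0,0,1],[0,0,0,0,1],[0,0,0,0,1],[0,0,0,0,1],[0,0,0,0,1]]

```text
time_s: 10.45
eef_pos: [0.5042, 0.1487, 0.1234]
tcp_rot: [179.9, -0.0, 78.3]
contact_force: [0.4, -1.0, 5.2]
gripper_width: 0.0136
grasp_force: 60.1
```

Run:
```python
from h import *
p=arm.get_image("wrist");cv2.imwrite("pics/w5.png",p["frame"][:,:,::-1])
s=arm.observe();print(s)
```

```text
{'time_s': 10.5, 'joint_pos': array([ 1.64543670e+01,  7.56296019e-01, -6.23960247e+00,  8.28954112e+01,
       -3.55505565e-02,  1.18159424e+02]), 'joint_vel': array([ 0.06546221,  0.03271519, -0.01489146, -0.08221791, -0.08270977,
       -0.00136343]), 'joint_efforts': array([ 8.45033135e-01, -4.53135753e+01,  4.45783603e+01, -2.57214680e-01,
        4.54389118e-01, -4.15777706e-02]), 'eef_pos': array([0.5042145 , 0.14873404, 0.12340651]), 'tcp_rot': array([ 1.79887397e+02, -1.99511598e-02,  7.82949286e+01]), 'contact_force': array([ 0.06648559, -1.68454748,  5.81899607]), 'ft_torque': array([-0.37237719,  0.05381958, -0.05400992]), 'grasp_force': 60.08477747440338, 'gripper_width': 0.012910194926839818}
```

View pics/w5.png

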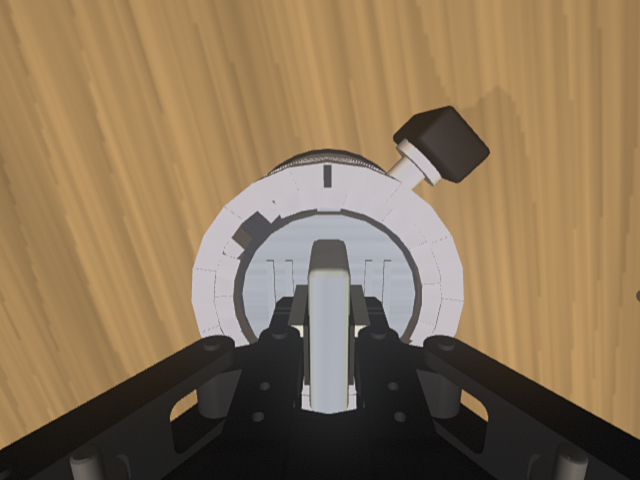

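The bar (x≈328) points at the half mark at (327,176). The disc sits below the rim with the lug under the lip, and the cap is held still.

```bash
python3 -c "
from cell import arm
print(arm.close_job())"
```

```text
the job is handed in; nothing more can be done
None
```

The cap is fully seated in the spotlight and twisted about 45° clockwise. Its bar points at the half marks to within about 1°, short of the click, and the gripper is holding it still with about 60 N. The job was handed in at about 10.5 s, and the mug, vase, screwdriver and look-alike caps were left alone.

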